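# Park the rolling pin in its groove

## Robot

A 6-joint arm with a two-finger parallel gripper is mounted at the origin on a cart in front of the work surface, level with it; the furniture and walls round the work are solid. World frame = base frame: x ahead of the robot, y to its left, z up, the work surface at z = 0. Lengths are in m, angles in degrees, forces in N, time in s.
With the tool pointing down it reaches from about 0.325 to 1 m from the base axis. Payload 5.1 kg.
Tool frame: the origin (TCP) lies between the finger pads; the fingertips stand r.tip_reach ahead of it and the grasp point (between the pads) lies 6 mm ahead of it (r.tip_reach is the distance from the TCP to the fingertips, in m); z points along the fingers, y is the line along which they close (so a half turn about z gives the same grasp; the last joint's range is limited). The gripper opens to 85 mm and grips with 20 to 120 N. Pads are 22 mm wide; open, the fingers measure 114 mm over their backs; the gripper's body (76 mm by 85 mm) begins 54 mm behind the grasp point. The pads swing forward as they close: fully open they stand 13 mm farther back than shut.
Start: joints at [70.898, 7.093, 94.555, -0, 78.352, -4.733], TCP at [0.161, 0.63, 0.256] pointing down, gripper open.
Joint ranges: [-149.61, 149.61], [-58.7, 133.49], [1.44, 155.28], [-77.14, 257.14], [18.33, 153.61], [-166.67, 166.67]. Speed limits (degrees/s): [147.25, 147.25, 180, 180, 180, 180].

## Interface

Orientations are given as [roll, pitch, yaw] about the fixed x, y, z axes, in that order (R = Rz(yaw) Ry(pitch) Rx(roll)).
In Python, from cell import monitor, eyes, job, r gives the robot as it stands.
- The arm moves only by the tool carry_out, never from a script. Its argument "deltas" is a list of rows, each a list of 5 numbers: the shift along the tool's x, y, z in cm, then the turn about the tool's z in rad, then the opening, from 0 (shut) to 1 (fully open). In form: [[x, y, z, roll, claw], ...]. A call has 1 to 10 rows; each row shifts and turns the commanded pose from where the row before left it, along the tool's axes as they then stand; what a row does not reach is not made up. A row lasts 1/10 s, in which the tool goes at most 50 mm and 8.59 degrees, less where a joint would pass 70% of its speed; a pose out of reach is approached as far as the arm can. A call with a gripper value outside its range is refused whole. The fingers move at their own pace and stop on an object; the grip force is fixed at half the most. Time passes only in rows, so rows that do not move let the fingers close. It gives the time, the measured TCP pose, the force, the opening and the grip force at its end, in the units of the state.
- monitor.state(): the state, without advancing time (a new reading comes with each control period).
- eyes.camera(name): name is "side" or "top"; returns a dict with "img" (384x512x3 uint8, red, green, blue), "vfov" (degrees; the focal length in pixels is half the picture's height over the tangent of half this angle, whatever the lens; pixels are square), "cx", "cy" (the principal point, pixels), "rvec" (rotation vector, rad) and "tvec" (3), from world to camera coordinates, as OpenCV has them. Camera axes: x right, y down, z forward; pixel columns grow to the right and rows downward; lengths in m; the calibration is good to about 2 mm. A picture is of the moment at which its call begins. There is no depth.
- job.job_done(): hands the job in; it is judged then, once.
The state is a dict: "time": time; "joint_positions": joint angles; "qvel": joint speeds; "joint_efforts": joint torques, N m; "position": TCP position; "ee_rot": TCP orientation; "ft_force": force on the tool from outside, world axes, zero at the start; "wrist_torque": the same for the moment, N m; "opening": finger opening in m; "grip_force": force on a finger pad.
Only numpy, scipy, OpenCV 4.12 (cv2) and the standard library are available. Lean on these libraries where they do the work, as an engineer would, in place of code of your own. Each camera call takes 0.05 s, during which the arm holds its last target. There are 200 camera calls.

## Task

Park the rolling pin so that it cannot run off the worktop: push on its top with your fingertips to roll it gently away from you over the pastry board, until the barrel drops into the long groove near the board's far edge, and if it arrives askew nudge the end that lags, so that it lies still and seated along its whole length. The pin must roll: do not pinch, lift or drag it, and do not let it run on past the groove. Leave the two spice jars on the board and the things round it where they stand.

Things in the scene. Friction and masses are not known exactly. Their poses are not given: they have to be found in the camera images.
- pin: one-piece wooden rolling pin on the board, 0.4 to 0.65 kg. Barrel 60 mm thick, 220 mm long; thin handles (29 mm) make it 360 mm. Origin on its axis in mid-barrel, 30 mm above the board; y axis along the pin (ends alike), x and z turn as it rolls. Starts 105 to 155 mm on the robot's side of the groove, up to 0.28 rad askew. It soon stops by itself: let go at 0.1 m/s it runs on about 10 mm
- board: light wooden pastry board, fixed to the worktop, 340 mm along its x, 380 mm along its y, 20 mm thick; origin at the centre of its underside, z up, x pointing away from the robot towards the groove. Its top is smooth and level but for the groove
- groove (a point): middle of the groove's length, level with the board's top (20 mm above the worktop); axes as the board's. The groove runs along y over the whole board, 42 mm wide, 11 mm deep, its middle 85 mm from the far edge. The seated barrel rests on both its edges, its axis 21.4 mm above this point (30 mm on the flat), so a push that goes on rolls it out again
- spice: slim spice jar with a dark cap, 41 mm in diameter, 105 mm tall, standing on the board's far strip beyond the left half of the groove; origin at the centre of its underside. Not to be moved
- paprika: slim spice jar with a red cap, 44 mm in diameter, 105 mm tall, standing on the board's far strip beyond the right half of the groove; origin at the centre of its underside. Not to be moved
- bowl: small ceramic bowl, 115 mm across, 59 mm high, on the worktop right of the board; origin at the centre of its underside. Not to be moved
- garlic: garlic bulb, 56 mm, on the worktop left of the board; origin at the centre of its underside. Not to be moved
- spoon: metal spoon, 191 mm long, lying on the worktop right of the board; origin at the centre of its underside. Not to be moved
- jar: low glass jar with a metal lid, 62 mm across, 60 mm high, on the worktop left of the board; origin at the centre of its underside. Not to be moved

How it is judged (in metres and radians):
On the way:
1. the pin rolls under fingertips that push on its top, on the flat of the board 30 to 90 mm before the groove (contact force between the fingers and pin above 0.3 N and height (world z) of the grasp point above 0.08 m and angular speed of pin above 0.2 rad/s and x of pin in the frame of groove between -0.09 and -0.03 m), for 0.1 s.
At the end, for the whole second after the job is handed in: The barrel lies in the groove: its axis within 5 mm of the groove's middle line, within 0.04 rad of its direction and at most 23.5 mm above the board's top (21.4 mm is fully seated), its middle within 70 mm of the middle of the groove's length, and it is at rest (x of pin in the frame of groove between -0.005 and 0.005 m and y of pin in the frame of groove between -0.07 and 0.07 m and z of pin in the frame of groove below 0.0235 m and angle between the y axis of pin and the y axis of groove, either way round below 0.04 rad and linear speed of pin below 0.01 m/s and angular speed of pin below 0.1 rad/s); the robot touches nothing.
It fails at once if the pin was lifted or thrown up (12 mm above the board) (height (world z) of pin above 0.062 m).
It fails at once if the pin ran on past the groove (25 mm beyond its middle) (x of pin in the frame of groove above 0.025 m).
It fails at once if the pin was dragged or carried along without rolling (faster than 0.05 m/s while hardly turning) (linear speed of pin above 0.05 m/s and angular speed of pin below 0.5 rad/s).
It fails at once if the pin was pressed hard (over 80 N) (contact force between the fingers and pin above 80 N).
It fails at once if a jar, the bowl, the garlic or the spoon was moved (over 15 mm) or one on the board tipped (distance of any of spice, paprika, bowl, garlic, spoon, jar from where it was at the start of the episode above 0.015 m or angle between any of spice, paprika's own z axis and vertical above 0.3 rad).
It also fails if it takes over 58 s, if anything falls off the work surface, if the arm or the gripper's body presses on something with over 40 N, if the wrist force passes 120 N, or if a joint passes its speed limit or range.

## Working session

There is one attempt and no reset: what is moved stays moved. The work goes in short steps, Python scripts to look and compute and a tool call to move; the robot and the scene stay as the last step left them, time stands still between calls to the robot, and variables do not carry over. Pictures are saved under pics/ and viewed, at most 10 in all, crops included, and the job is handed in when it is done.

Besides the shell and the picture viewer there is one more tool, called in YAML: its name, and indented under it one key for each argument. carry_out: Moves the arm, as the interface text tells. Its arguments: {"type":"object","properties":{"deltas":{"type":"array","items":{"type":"array","items":{"type":"number"}}}},"required":["deltas"]}

```bash
mkdir -p pics; ls; python3 - <<'E'
from cell import monitor, eyes, job, r
import cv2
print(monitor.state(), r.tip_reach)
for n in ("top","side"):
    c=eyes.camera(n); cv2.imwrite(f"pics/{n}0.png",cv2.resize(c["img"][:,:,::-1],(800,600),interpolation=cv2.INTER_CUBIC)); print({k:v for k,v in c.items() if k!="img"})
E
```

```text
pics
{'time': 0.0, 'joint_positions': array([ 7.08991573e+01,  7.13171860e+00,  9.46339152e+01,  1.50797569e-03,
        7.83534336e+01, -4.73301979e+00]), 'qvel': array([-0.03673292, -0.03081565, -0.02965013, -0.01589315,  0.09421241,
       -0.00721625]), 'joint_efforts': array([-1.20092765e-03, -4.23628235e+01, -3.65445113e+01, -1.62227152e-04,
        7.20891388e-03, -9.53830465e-06]), 'position': array([0.16113527, 0.62912677, 0.25507478]), 'ee_rot': array([-1.79881460e+02, -1.12958387e-02,  1.65631859e+02]), 'ft_force': array([-0.20522101, -0.14443484, -0.54884208]), 'wrist_torque': array([-0.03793455,  0.02031681, -0.02649278]), 'grip_force': 0.0, 'opening': 0.08539362107805833} 0.025
{'vfov': 47.32282699462362, 'cx': 253.19272030158186, 'cy': 193.1147583317745, 'rvec': array([ 2.17845043, -2.14890214,  0.1364364 ]), 'tvec': array([-0.01513707,  0.52793508,  1.51373292])}
{'vfov': 49.84654763635348, 'cx': 253.2889187095164, 'cy': 192.75557893528696, 'rvec': array([ 0.05204101,  2.69167007, -1.54466781]), 'tvec': array([0.52743068, 0.06252578, 1.38167602])}
```

View pics/top0.png

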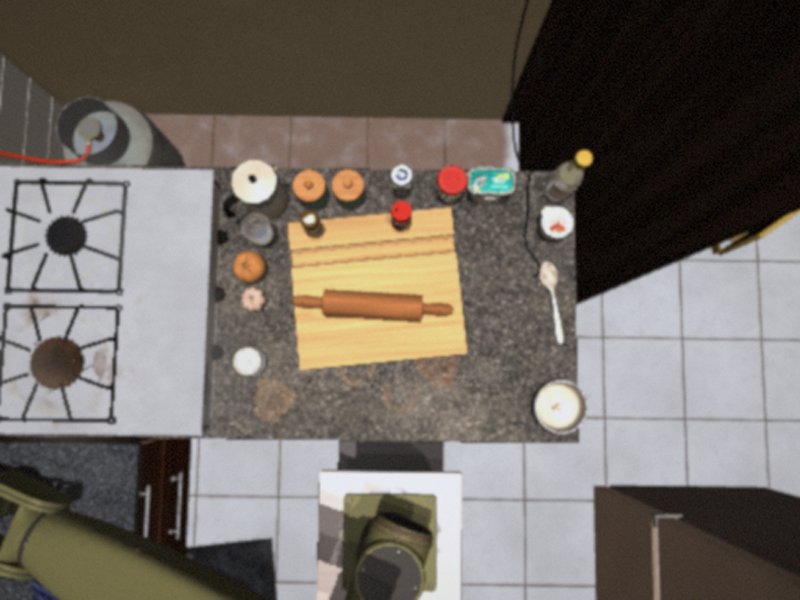

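View pics/side0.png

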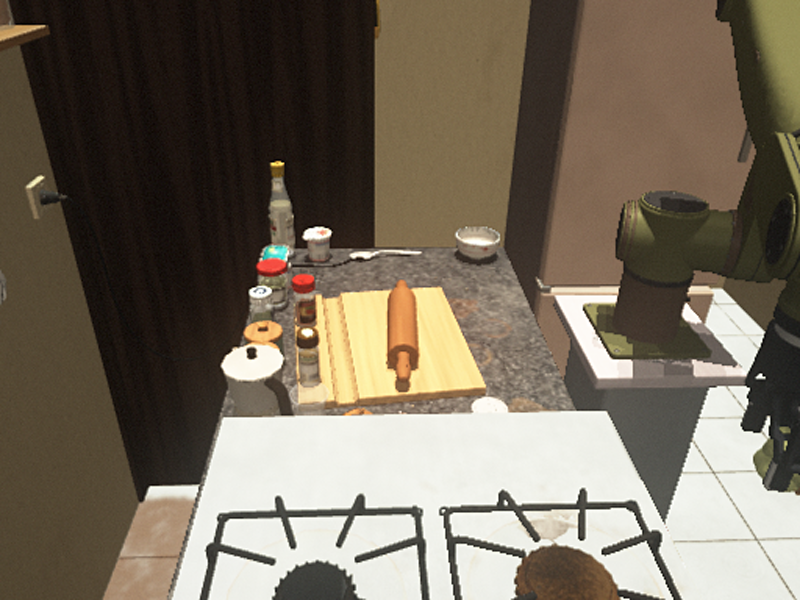

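The top view shows the board with corners near (288,223), (452,208), (467,353) and (300,369), in 800x600 pixels. The groove lies around (293,257)–(455,243), and the pin runs from (295,301) to (452,310), with its right end lagging. I'll take a closer crop.

```bash
cat > h.py <<'E'
import numpy as np, cv2
from cell import monitor, eyes, job, r
def cam(n): return eyes.camera(n)
def crop(c,x0,y0,w,h,s,name):
    cv2.imwrite(f"pics/{name}.png",cv2.resize(np.ascontiguousarray(c["img"][y0:y0+h,x0:x0+w,::-1]),None,fx=s,fy=s,interpolation=cv2.INTER_CUBIC))
def ray(c,u,v,z):
    f=192/np.tan(np.radians(c["vfov"])/2); R,_=cv2.Rodrigues(c["rvec"]); o=-R.T@c["tvec"]
    d=R.T@np.array([(u-c["cx"])/f,(v-c["cy"])/f,1]); return (o+d*(z-o[2])/d[2])[:2]
def proj(c,p):
    f=192/np.tan(np.radians(c["vfov"])/2); R,_=cv2.Rodrigues(c["rvec"]); q=R@np.array(p,float)+c["tvec"]
    return np.array([c["cx"]+f*q[0]/q[2],c["cy"]+f*q[1]/q[2]])
E
python3 - <<'E'
from h import *
c=cam("top"); crop(c,175,125,130,115,5,"c1")
E
```

```text
(no output)
```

View pics/c1.png

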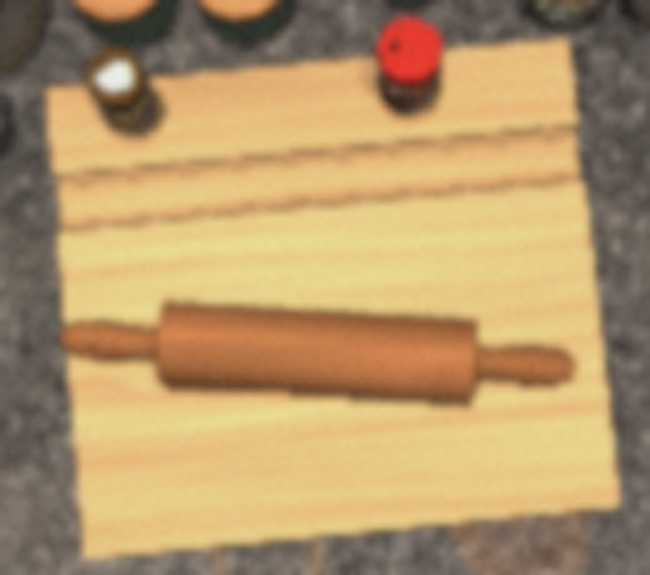

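Crop pixels (5x, offset 175,125): board corners are (47,88), (570,40), (621,507) and (83,557). The handle tips are at (62,338) and (573,366), and the jar caps at (117,75) and (410,50).

```bash
cat >> h.py <<'E'
def cp(c,u,v,z,s=5,x0=175,y0=125): return ray(c,x0+(u+.5)/s-.5,y0+(v+.5)/s-.5,z)
E
python3 - <<'E'
from h import *
c=cam("top")
B=np.array([cp(c,u,v,.02) for u,v in [(47,88),(570,40),(621,507),(83,557)]])
print(B, [np.linalg.norm(B[i]-B[(i+1)%4]) for i in range(4)])
ctr=B.mean(0); ax=(B[0]+B[1]-B[2]-B[3]); yaw=np.arctan2(ax[1],ax[0]); print(ctr,np.degrees(yaw))
ex=np.array([np.cos(yaw),np.sin(yaw)]); ey=np.array([-ex[1],ex[0]]); g=ctr+ex*.085
print("groove",g)
loc=lambda p:((p-g)@ex,(p-g)@ey)
for n,p,z in [("gr far",(60,180),.02),("gr far",(575,128),.02),("gr near",(62,228),.02),("gr near",(580,178),.02),("tipL",(62,338),.05),("tipR",(573,366),.05),("barL",(160,345),.05),("barR",(475,362),.05),("spice",(117,75),.125),("pap",(410,50),.125)]:
    w=cp(c,*p,z); print(n,w.round(4),np.round(loc(w),4))
E
```

```text
[[ 0.71036566  0.24332375]
 [ 0.75149348 -0.13305899]
 [ 0.41503198 -0.17024015]
 [ 0.37491137  0.20741792]] [np.float64(0.37862311475434735), np.float64(0.33850965146678497), np.float64(0.37978320545140104), np.float64(0.3373704273540398)]
[0.56295062 0.03686063] 6.20788627464305
groove [0.64745219 0.04605221]
gr far [0.6433 0.2319] [0.0159 0.1852]
gr far [ 0.6867 -0.1369] [ 0.0193 -0.1861]
gr near [0.6085 0.2294] [-0.0189  0.1865]
gr near [ 0.6502 -0.1406] [-0.0174 -0.1859]
tipL [0.5258 0.2226] [-0.1018  0.1886]
tipR [ 0.5112 -0.1334] [-0.1548 -0.1636]
barL [0.5219 0.1543] [-0.1131  0.1212]
barR [ 0.5131 -0.0651] [-0.1456 -0.096 ]
spice [0.6952 0.1803] [0.062  0.1283]
pap [ 0.7154 -0.0162] [ 0.0608 -0.0692]
```

carry_out:
  deltas:
    - [-4.9,-4.77,0,0,1]
    - [-4.9,-4.77,0,0,1]
    - [-4.9,-4.77,0,0,1]
    - [-4.9,-4.77,0,0,1]
    - [-4.9,-4.77,0,0,1]
    - [-4.9,-4.77,0,0,1]
    - [-4.9,-4.77,0,0,1]
    - [-4.9,-4.77,0,0,1]
    - [-4.9,-4.77,0,0,1]
    - [-4.9,-4.77,0,0,1]

```text
time: 1.2
position: [0.4224, 0.201, 0.2564]
ee_rot: [180.0, 0.0, 165.6]
ft_force: [1.0, 0.7, -0.5]
opening: 0.0856
grip_force: 0.0
```

carry_out:
  deltas:
    - [-2.15,-2.57,0,0,1]
    - [-2.15,-2.57,0,0,1]
    - [-2.15,-2.57,0,0,1]
    - [-2.15,-2.57,0,0,1]
    - [-2.15,-2.57,0,0,1]
    - [-2.15,-2.57,0,0,1]
    - [0,0,3,-0.07,1]
    - [0,0,3,-0.07,1]
    - [0,0,3,-0.07,1]
    - [0,0,3,0,1]

```text
time: 2.2
position: [0.5084, 0.0213, 0.1352]
ee_rot: [180.0, 0.0, 177.7]
ft_force: [1.4, -0.1, -0.4]
opening: 0.0857
grip_force: 0.0
```

carry_out:
  deltas:
    - [0,0,0.5,0,1]
    - [0,0,0.5,0,1]
    - [0,0,0,0,1]

```text
time: 2.5
position: [0.5091, 0.0215, 0.1272]
ee_rot: [-180.0, 0.1, 177.7]
ft_force: [0.4, 0.4, -0.1]
opening: 0.0856
grip_force: 0.0
```

```bash
python3 - <<'E'
from h import *
c=cam("side"); crop(c,180,140,150,120,5,"s1"); s=monitor.state(); print(s["position"],s["ee_rot"],s["ft_force"])
E
```

```text
[0.50951579 0.02145986 0.12783956] [-1.79994363e+02  1.35308264e-01  1.77665727e+02] [-0.55191756  0.17662383  0.34294715]
```

View pics/s1.png

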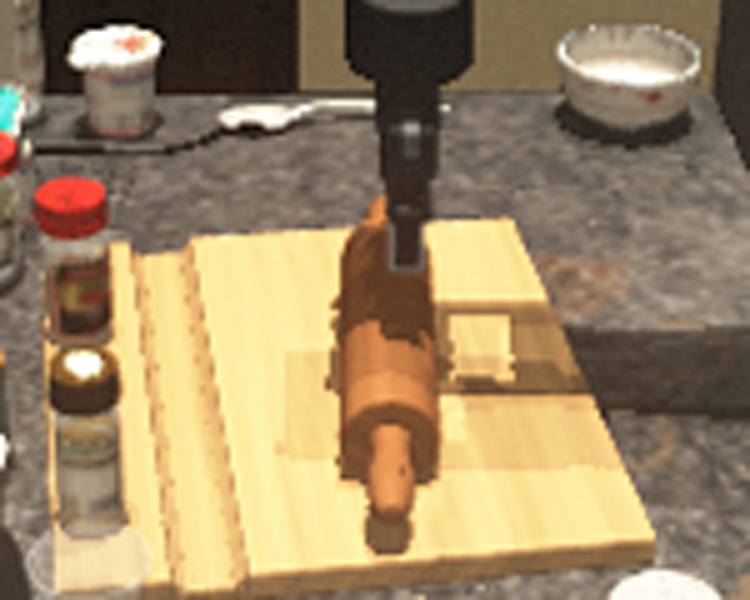

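The side crop shows the open fingertips (390–425, 270) over the barrel, just on the robot's side of its top. Next I descend to contact.

carry_out:
  deltas:
    - [0,0,1,0,1]
    - [0,0,0.6,0,1]
    - [0,0,0.3,0,1]
    - [0,0,0,0,1]

```text
time: 2.95
position: [0.5081, 0.0215, 0.1066]
ee_rot: [180.0, -0.1, 177.7]
ft_force: [-0.4, -0.8, -0.3]
opening: 0.0853
grip_force: 0.0
```

carry_out:
  deltas:
    - [0,0,0.3,0,1]
    - [0,0,0.2,0,1]
    - [0,0,0,0,1]

```text
time: 3.25
position: [0.5083, 0.0215, 0.102]
ee_rot: [180.0, -0.0, 177.7]
ft_force: [0.1, -0.1, -0.4]
opening: 0.0854
grip_force: 0.0
```

carry_out:
  deltas:
    - [0,0,0.2,0,1]
    - [0,0,0.2,0,1]
    - [0,0,0,0,1]

```text
time: 3.55
position: [0.5083, 0.0215, 0.098]
ee_rot: [180.0, -0.0, 177.7]
ft_force: [0.9, 0.7, -0.6]
opening: 0.0853
grip_force: 0.0
```

carry_out:
  deltas:
    - [0,0,0.2,0,1]
    - [0,0,0.1,0,1]
    - [0,0,0,0,1]

```text
time: 3.85
position: [0.5084, 0.0215, 0.0951]
ee_rot: [-180.0, -0.0, 177.7]
ft_force: [-0.3, -1.3, -0.4]
opening: 0.0857
grip_force: 0.0
```

carry_out:
  deltas:
    - [0,0,0.15,0,1]
    - [0,0,0.1,0,1]
    - [0,0,0,0,1]

```text
time: 4.15
position: [0.5084, 0.0215, 0.0926]
ee_rot: [180.0, -0.0, 177.7]
ft_force: [0.8, 0.0, -0.4]
opening: 0.0854
grip_force: 0.0
```

carry_out:
  deltas:
    - [0,0,0.1,0,1]
    - [0,0,0.1,0,1]
    - [0,0,0,0,1]

```text
time: 4.45
position: [0.5093, 0.0215, 0.0916]
ee_rot: [180.0, 0.1, 177.7]
ft_force: [-0.1, -0.3, 3.3]
opening: 0.0858
grip_force: 1.9
```

carry_out:
  deltas:
    - [-0.3,0,0.1,-0.01,1]
    - [-0.5,0,0,-0.01,1]
    - [-0.6,0,0,-0.01,1]
    - [-0.6,0,0,-0.01,1]
    - [-0.6,0,0,-0.01,1]
    - [-0.6,0,0,-0.01,1]
    - [-0.4,0,0,-0.01,1]
    - [0,0,0,0,1]

```text
time: 5.25
position: [0.5465, 0.0204, 0.0916]
ee_rot: [-179.9, 0.2, -178.3]
ft_force: [0.1, -3.2, 8.2]
opening: 0.0854
grip_force: 3.9
```

```bash
python3 - <<'E'
from h import *
c=cam("top"); crop(c,175,125,130,115,5,"c2")
E
```

```text
(no output)
```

View pics/c2.png

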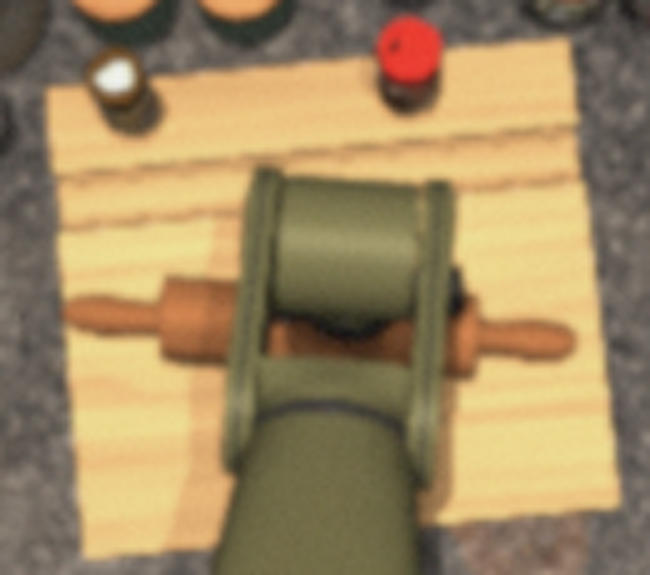

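Tips are now at (65,312) and (574,342): the pin rolled about 19 mm but did not yaw. So I'll roll it straight in short strokes and let the groove and end nudges square it up.

carry_out:
  deltas:
    - [0,0,-0.8,0,1]
    - [2.1,-0.5,0,0.07,1]
    - [0,0,0.5,0,1]
    - [0,0,0.3,0,1]
    - [-0.4,0,0,0,1]
    - [-0.8,0,0,0,1]
    - [-0.8,0,0,0,1]
    - [-0.8,0,0,0,1]
    - [-0.8,0,0,0,1]
    - [-0.6,0,0,0,1]

```text
time: 6.3
position: [0.5681, 0.0136, 0.0914]
ee_rot: [-180.0, 0.2, 177.7]
ft_force: [-0.8, -0.8, 5.8]
opening: 0.0852
grip_force: 3.1
```

carry_out:
  deltas:
    - [0,0,-0.8,0,1]
    - [2.1,-0.5,0,0,1]
    - [0,0,0.5,0,1]
    - [0,0,0.3,0,1]
    - [-0.4,0,0,0,1]
    - [-0.8,0,0,0,1]
    - [-0.8,0,0,0,1]
    - [-0.8,0,0,0,1]
    - [-0.8,0,0,0,1]
    - [-0.6,0,0,0,1]

```text
time: 7.3
position: [0.589, 0.0079, 0.0916]
ee_rot: [-180.0, 0.2, 177.7]
ft_force: [0.0, -1.5, 7.6]
opening: 0.085
grip_force: 3.6
```

```bash
python3 - <<'E'
from h import *
c=cam("top"); crop(c,175,125,130,115,5,"c3")
E
```

```text
(no output)
```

View pics/c3.png

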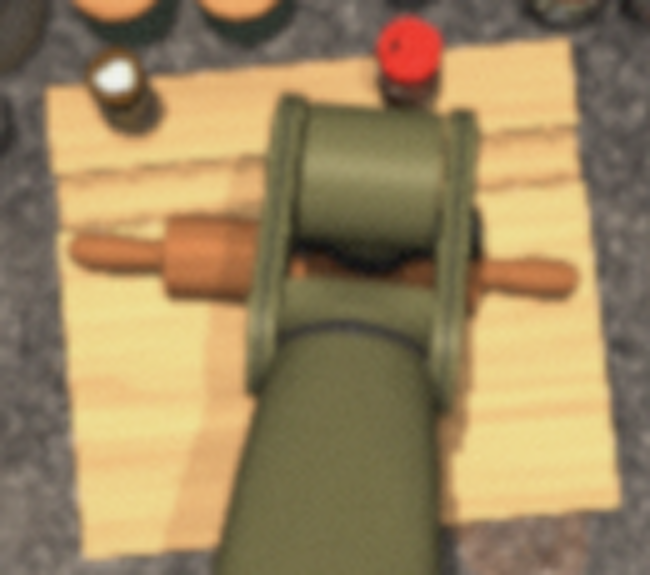

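Tips are now at (70,249) and (577,278), so the pin's middle is about 67 mm before the groove. I'll give it one more full stroke, then a gentler one biased right.

carry_out:
  deltas:
    - [0,0,-0.8,0,1]
    - [2.1,-1.0,0,0,1]
    - [0,0,0.5,0,1]
    - [0,0,0.3,0,1]
    - [-0.4,0,0,0,1]
    - [-0.8,0,0,0,1]
    - [-0.8,0,0,0,1]
    - [-0.8,0,0,0,1]
    - [-0.8,0,0,0,1]
    - [-0.6,0,0,0,1]

```text
time: 8.35
position: [0.6095, -0.0031, 0.0915]
ee_rot: [-180.0, 0.2, 177.7]
ft_force: [0.1, -2.0, 5.1]
opening: 0.0857
grip_force: 3.3
```

carry_out:
  deltas:
    - [0,0,-0.8,0,1]
    - [2.1,-1.2,0,0,1]
    - [0,0,0.5,0,1]
    - [0,0,0.3,0,1]
    - [-0.3,0,0,0,1]
    - [-0.5,0,0,0,1]
    - [-0.5,0,0,0,1]
    - [-0.5,0,0,0,1]
    - [-0.5,0,0,0,1]
    - [0,0,0,0,1]

```text
time: 9.35
position: [0.6112, -0.0151, 0.0917]
ee_rot: [-180.0, 0.3, 177.7]
ft_force: [-1.1, -1.3, 7.5]
opening: 0.0856
grip_force: 3.7
```

```bash
python3 - <<'E'
from h import *
c=cam("top"); crop(c,175,125,130,115,5,"c4")
E
```

```text
(no output)
```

View pics/c4.png

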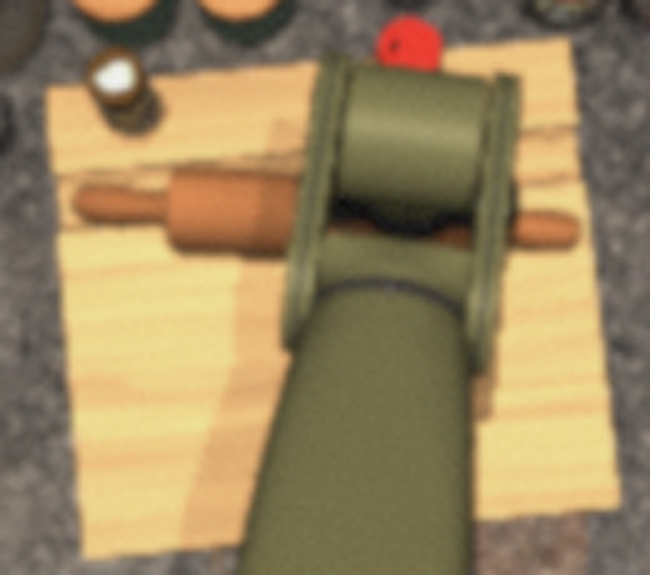

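```bash
cat >> h.py <<'E'
G=np.array([.64745,.04605]); yw=np.radians(6.208); EX=np.array([np.cos(yw),np.sin(yw)]); EY=np.array([-EX[1],EX[0]])
def gl(p): return np.round([(p-G)@EX,(p-G)@EY],4)
E
python3 - <<'E'
from h import *
c=cam("top")
L,R=cp(c,74,202,.05),cp(c,579,230,.05)
print(L,R,gl(L),gl(R),gl((L+R)/2)); d=(L-R)/np.linalg.norm(L-R); m=(L+R)/2
print("barrel ends",gl(m+.11*d),gl(m-.11*d), m-.11*d, gl(monitor.state()["position"][:2]))
E
```

```text
[0.6219659  0.21714168] [ 0.60723573 -0.13724255] [-0.0068  0.1728] [-0.0598 -0.1779] [-0.0333 -0.0025]
barrel ends [-0.0169  0.1063] [-0.0497 -0.1113] [ 0.61003255 -0.06995553] [-0.043  -0.0568]
```

The pin's middle is 33 mm before the groove, with its left barrel end at the near edge (-17 mm) and its right end at -50 mm. The next slow push goes on the right part.

carry_out:
  deltas:
    - [0,0,-0.6,0,1]
    - [0.9,0.2,0,0,1]
    - [0,0,0.6,0,1]
    - [-0.3,0,0,0,1]
    - [-0.5,0,0,0,1]
    - [-0.5,0,0,0,1]
    - [-0.5,0,0,0,1]
    - [-0.5,0,0,0,1]
    - [-0.5,0,0,0,1]
    - [-0.3,0,0,0,1]

```text
time: 10.45
position: [0.6322, -0.0134, 0.0917]
ee_rot: [180.0, 0.2, 177.7]
ft_force: [-0.1, 2.0, 9.4]
opening: 0.0856
grip_force: 4.6
```

```bash
python3 - <<'E'
from h import *
c=cam("top"); crop(c,175,125,130,115,5,"c5")
E
```

```text
(no output)
```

View pics/c5.png

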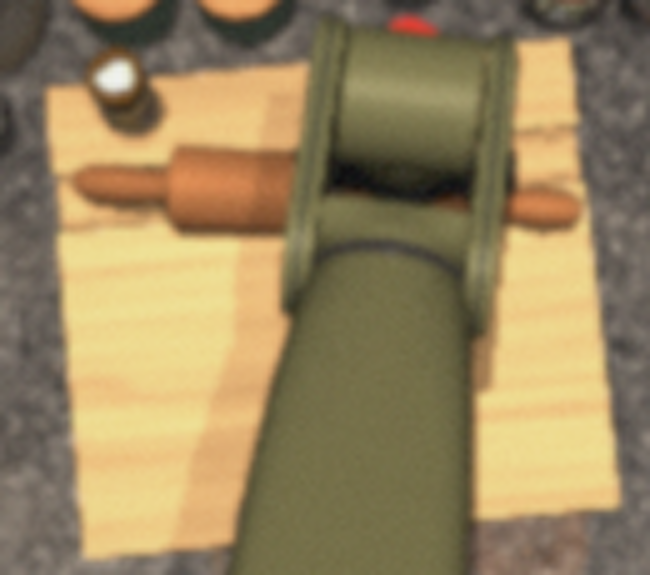

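Tips are at (75,182) and (580,207): the left end is dropping into the groove and the right end lags by about 33 mm. Now I push the right end while turning the tool with it.

carry_out:
  deltas:
    - [0,0,-0.6,0,1]
    - [1.7,0,0,0,1]
    - [0,0,0.6,0,1]
    - [-0.3,0,0,-0.02,1]
    - [-0.5,0,0,-0.02,1]
    - [-0.5,0,0,-0.02,1]
    - [-0.5,0,0,-0.02,1]
    - [-0.5,0,0,-0.02,1]
    - [-0.3,0,0,-0.02,1]
    - [0,0,0,0,1]

```text
time: 11.5
position: [0.6401, -0.0129, 0.0899]
ee_rot: [-180.0, 0.0, -175.4]
ft_force: [0.1, -0.8, -0.5]
opening: 0.0852
grip_force: 0.0
```

```bash
python3 - <<'E'
from h import *
c=cam("top"); crop(c,175,125,130,115,5,"c6")
E
```

```text
(no output)
```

View pics/c6.png

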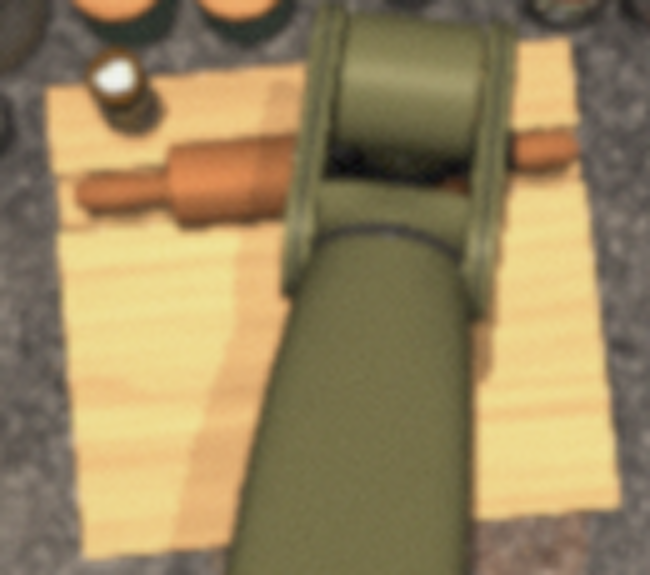

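The pin snapped in. Its tips are at (77,193) and (578,147), parallel to the groove, and the contact force is zero. I'll lift clear and check.

carry_out:
  deltas:
    - [0,0,-1,0,1]
    - [0,0,-3,0,1]
    - [0,0,-4,0,1]
    - [0,0,-4,0,1]
    - [3,0,-3,0,1]
    - [4,0,0,0,1]
    - [4,0,0,0,1]
    - [4,0,0,0,1]
    - [4,0,0,0,1]
    - [0,0,0,0,1]

```text
time: 12.55
position: [0.4463, -0.0278, 0.2395]
ee_rot: [-180.0, -0.0, -175.5]
ft_force: [0.6, 0.6, 0.1]
opening: 0.0852
grip_force: 0.0
```

```bash
python3 - <<'E'
from h import *
c=cam("top"); L,R=cp(c,77,193,.0414),cp(c,578,147,.0414); print(gl(L),gl(R),gl((L+R)/2))
a=c["img"][125:240,175:305,::-1]; s=cam("side")["img"][140:260,180:310,::-1]
cv2.imwrite("pics/f.png",cv2.resize(np.hstack([a,s[:115]]),None,fx=3,fy=3,interpolation=cv2.INTER_CUBIC)); print(monitor.state()["ft_force"])
E
```

```text
[0.0011 0.1713] [ 0.0009 -0.1844] [ 0.001  -0.0065]
[0.91237591 0.41979422 0.13433402]
```

View pics/f.png

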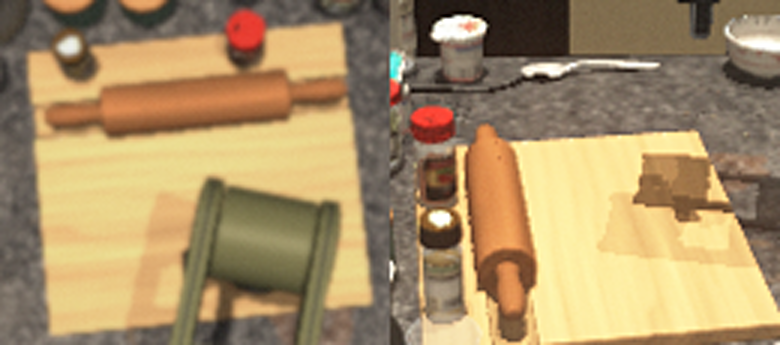

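Both views show the pin lying in the groove along its whole length: 1 mm from the middle line, parallel to it, with the jars untouched and the arm clear.

```bash
python3 -c "
from cell import job; print(job.job_done())"
```

```text
the job is handed in; nothing more can be done
None
```

The rolling pin is seated in the groove along its whole length, about 1 mm off the groove's middle line and parallel to it. The jars still stand where they were, the arm is clear, and the job was handed in at about 12.7 s; no verdict came back.

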